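# Sort worn bag clips by pulling a test card

## Robot

A 6-joint arm with a two-finger parallel gripper is mounted at the origin on the work surface. World frame = base frame: x ahead of the robot, y to its left, z up, the work surface at z = 0. Lengths are in m, angles in rad, forces in N, time in s.
With the tool pointing down it reaches from about 0.3 to 0.875 m from the base axis. Payload 6.4 kg.
Tool frame: the origin (TCP) lies between the finger pads; the fingertips stand ctrl.tip_extent ahead of it and the grasp point (between the pads) is the TCP (ctrl.tip_extent is the distance from the TCP to the fingertips, in m); z points along the fingers, y is the line along which they close (so a half turn about z gives the same grasp; the last joint's range is limited). The gripper opens to 85 mm and grips with 20 to 120 N. Pads are 22 mm wide; open, the fingers measure 114 mm over their backs; the gripper's body (76 mm by 85 mm) begins 54 mm behind the grasp point. The pads swing forward as they close: fully open they stand 13 mm farther back than shut.
Start: joints at [0.993, 0.181, 1.607, -0, 1.354, -0.206], TCP at [0.209, 0.536, 0.25] pointing down, gripper open.
Joint ranges: [-2.99, 2.99], [-0.89, 2.07], [0.3, 2.58], [-1.14, 4.28], [0, 2.63], [-3.12, 3.12]. Speed limits (rad/s): [2.57, 2.57, 3.01, 3.14, 3.14, 3.14].

## Interface

Orientations are given as a unit quaternion [w, x, y, z].
In Python, from bench import ctrl gives the robot as it stands.
- The arm moves only by the tool send_rows, never from a script. Its arguments are lists of equal length, an entry for each row: "dr": the turn, a rotation vector about the tool's x, y, z in units of 6 degrees (1.0 is 6 degrees), a list of three; "xyz": the shift along the tool's x, y, z in cm, a list of three; "jaw": the opening in per cent of the stroke, from 0 (shut) to 100 (fully open). In form: {"dr": [[wx, wy, wz], ...], "xyz": [[dx, dy, dz], ...], "jaw": [jaw, ...]}. A call has exactly 8 rows; each row is the pose to reach, as a shift and turn from the pose commanded when the call began, along the tool's axes at that moment; what a row does not reach only later rows make up. A row lasts 1/8 s, in which the tool goes at most 62.5 mm and 10.7 degrees, less where a joint would pass 70% of its speed; a pose out of reach is approached as far as the arm can. A call with a gripper value outside its range is refused whole. The fingers move at their own pace and stop on an object; the grip force is fixed at half the most. Time passes only in rows, so rows that repeat a pose let the fingers close, or fill a call up. It gives the time, the measured TCP pose, the force, the opening and the grip force at its end, in the units of the state.
- ctrl.get_obs(): the state, without advancing time (a new reading comes with each control period).
- ctrl.camera(name): name is "side" or "top"; returns the picture (384x512x3 uint8, red, green, blue); there is no depth.
- ctrl.calibration(name): a dict with "camera_matrix" (3x3 intrinsics, pixels), "world_from_camera" (4x4, takes a point from camera to world coordinates). Camera axes: x right, y up, looking along -z (the intrinsics and any distortion apply to the point x, -y, -z); pixel columns grow to the right and rows downward; lengths in m; the calibration is good to about 2 mm. A picture is of the moment at which its call begins. calibration takes no time and is no camera call.
- ctrl.hand_in(): hands the job in; it is judged then, once.
The state is a dict: "time_s": time; "q": joint angles; "dq": joint speeds; "joint_efforts": joint torques, N m; "eef_pos": TCP position; "eef_rot": TCP orientation; "wrist_force": force on the tool from outside, world axes, zero at the start; "torque": the same for the moment, N m; "opening": opening from 0.0 (shut) to 1.0 (fully open); "grasp_force": force on a finger pad.
Only numpy, scipy, OpenCV 4.12 (cv2) and the standard library are available. Lean on these libraries where they do the work, as an engineer would, in place of code of your own. Each camera call takes 0.05 s, during which the arm holds its last target. There are 200 camera calls.

## Task

Two blue bag clips sit in the wooden test stand, each biting a stiff test card: pull each card slowly and straight out of its clip by the orange tab while the clip stays in the stand, and feel how hard the clip holds on. Then put each clip into a tray: a worn one that lets its card slip at less than about 8 N goes into the red tray, one that holds harder goes into the green tray; never lift a clip with its card still in it. Leave the cards lying on the stand or the bench, do not press hard on the stand, and leave the yellow cup, the glass mug and the cake alone.

Things in the scene. Friction and masses are not known exactly. Their poses are not given: they have to be found in the camera images.
- clip_a_mid (a point): Clip A: blue plastic bag clip in its pocket of the stand, 76 long (x), 36 wide (y), 44 mm high, 80 g, jaws at its -x end, z up. Its middle is a solid spring housing, 32 (x) x 30 mm (y), from 6 to 44 mm above the clip's underside, with flat sides to grip across y. This point: the housing's middle, 23 mm above the underside.
- clip_b_mid (a point): Clip B: the same clip and point as A, in the other pocket. Each clip's spring may be strong or worn, each for itself, which cannot be seen: the pull at which the card slips lies anywhere between 1.5 and 17 N and stays steady while the card slides out.
- card_a_mid (a point): Card A, in clip A: a stiff white tongue, 22 wide x 4 mm thick, 20 to 24 mm above the deck, pointing to its +x and 16 mm deep in the jaws, on an upright orange tab, 24 (x) x 14 (y) mm, from the deck to 46 mm up, with a foot 46 (x) x 14 x 10 mm high; 50 g. This point: the tab's middle, 23 mm above its underside, 72 mm before the clip's point (on its -x side).
- card_b_mid (a point): Card B, held by clip B: the same card and point as card A. A card is free after a pull of 16 mm along its -x; the deck has room for about 45 mm of pull, and a card let go there stays standing on its foot.
- stand_deck (a point): Fixed wooden test stand, deck 195 (x) x 250 (y) x 12 mm thick. This point: centre of the deck's top. Two pockets, 47 mm towards its +x and 62 mm to either side in y, have aluminium edges 12 mm high, with 1.5 mm play round the clip; two posts before the jaws, 26 mm high with a 27 mm gap for the card, keep the clip from following the pull. A clip lifts straight up out.
- tray_red_in (a point): Red open tray for worn clips, fixed, 150 (x) x 130 (y) x 30 mm high, walls 4 mm. This point is at the centre of its inner floor, 4 mm above the bench.
- tray_green_in (a point): Green open tray for good clips, fixed, same size as the red one. This point is at the centre of its inner floor, 4 mm above the bench.
- cup_mid (a point): Yellow cup, 72 mm across, 85 mm high, beyond the stand; bystander. Point at its middle.
- mug_mid (a point): Glass mug, 76 mm across, 80 mm high, beyond the stand; bystander. Point at its middle.
- cake_mid (a point): Round sponge cake, 108 mm across, 46 mm high, beyond the stand; bystander. Point at its middle.
Mind the look-alikes: they are no part of the job. There is more than one size of the part that bears tray_red_in; the job needs the smaller. Leave any turquoise look-alike of the part that bears card_b_mid alone.

How it is judged:
At the end, for the whole second after the job is handed in: Each clip lies at rest inside a tray, its middle over the tray's floor: red if its card slips below 8 N, green if above (a clip of about 6.5 to 10 N is accepted in either tray). Both cards are out of the clips and lie at rest on the stand or bench, centre below 60 mm (((x of clip_a_mid in the frame of tray_red_in between -0.073 and 0.073 m and y of clip_a_mid in the frame of tray_red_in between -0.063 and 0.063 m and z of clip_a_mid in the frame of tray_red_in below 0.045 m and z of clip_a_spring in the frame of clip_a_mid above 0.0037 m) or (x of clip_a_mid in the frame of tray_green_in between -0.073 and 0.073 m and y of clip_a_mid in the frame of tray_green_in between -0.063 and 0.063 m and z of clip_a_mid in the frame of tray_green_in below 0.045 m and z of clip_a_spring in the frame of clip_a_mid below 0.0061 m)) and ((x of clip_b_mid in the frame of tray_red_in between -0.073 and 0.073 m and y of clip_b_mid in the frame of tray_red_in between -0.063 and 0.063 m and z of clip_b_mid in the frame of tray_red_in below 0.045 m and z of clip_b_spring in the frame of clip_b_mid above 0.0037 m) or (x of clip_b_mid in the frame of tray_green_in between -0.073 and 0.073 m and y of clip_b_mid in the frame of tray_green_in between -0.063 and 0.063 m and z of clip_b_mid in the frame of tray_green_in below 0.045 m and z of clip_b_spring in the frame of clip_b_mid below 0.0061 m)) and height (world z) of each of card_a_mid, card_b_mid below 0.06 m and not (x of card_a_mid in the frame of clip_a_mid between -0.087 and -0.06 m and y of card_a_mid in the frame of clip_a_mid between -0.012 and 0.012 m and z of card_a_mid in the frame of clip_a_mid between -0.012 and 0.012 m) and not (x of card_b_mid in the frame of clip_b_mid between -0.087 and -0.06 m and y of card_b_mid in the frame of clip_b_mid between -0.012 and 0.012 m and z of card_b_mid in the frame of clip_b_mid between -0.012 and 0.012 m) and linear speed of each of clip_a, card_a, clip_b, card_b below 0.02 m/s); the robot touches nothing.
It fails at once if A clip was taken out of its place with its card still in it ((distance of clip_a_mid from where it was at the start of the episode above 0.03 m and x of card_a_mid in the frame of clip_a_mid between -0.087 and -0.06 m and y of card_a_mid in the frame of clip_a_mid between -0.012 and 0.012 m and z of card_a_mid in the frame of clip_a_mid between -0.012 and 0.012 m) or (distance of clip_b_mid from where it was at the start of the episode above 0.03 m and x of card_b_mid in the frame of clip_b_mid between -0.087 and -0.06 m and y of card_b_mid in the frame of clip_b_mid between -0.012 and 0.012 m and z of card_b_mid in the frame of clip_b_mid between -0.012 and 0.012 m)).
It fails at once if A card was yanked (faster than 0.15 m/s) while in its clip ((linear speed of card_a above 0.15 m/s and x of card_a_mid in the frame of clip_a_mid between -0.087 and -0.06 m and y of card_a_mid in the frame of clip_a_mid between -0.012 and 0.012 m and z of card_a_mid in the frame of clip_a_mid between -0.012 and 0.012 m) or (linear speed of card_b above 0.15 m/s and x of card_b_mid in the frame of clip_b_mid between -0.087 and -0.06 m and y of card_b_mid in the frame of clip_b_mid between -0.012 and 0.012 m and z of card_b_mid in the frame of clip_b_mid between -0.012 and 0.012 m)).
It fails at once if The robot pressed on the stand with more than 25 N (contact force between any of the arm, the fingers and stand above 25 N).
It fails at once if The cup, the mug or the cake was moved by more than 20 mm (distance of any of cup_mid, mug_mid, cake_mid from where it was at the start of the episode above 0.02 m).
It also fails if it takes over 69 s, if anything falls off the work surface, if the arm or the gripper's body presses on something with over 40 N, if the wrist force passes 120 N, or if a joint passes its speed limit or range.

## Working session

There is one attempt and no reset: what is moved stays moved. The work goes in short steps, Python scripts to look and compute and a tool call to move; the robot and the scene stay as the last step left them, time stands still between calls to the robot, and variables do not carry over. Pictures are saved under pics/ and viewed, at most 10 in all, crops included, and the job is handed in when it is done.

Besides the shell and the picture viewer there is one more tool, called after "Emit:" as name(argument=value, ...), one argument or row to a line, values as JSON. send_rows: Moves the arm, as the interface text tells. Its arguments: {"type":"object","properties":{"dr":{"type":"array","items":{"type":"array","items":{"type":"number"}}},"xyz":{"type":"array","items":{"type":"array","items":{"type":"number"}}},"jaw":{"type":"array","items":{"type":"number"}}},"required":["dr","xyz","jaw"]}

```bash
mkdir -p pics; ls
python3 - <<'E'
from bench import ctrl
import cv2,numpy as np
for n in("top","side"):
    im=ctrl.camera(n); cv2.imwrite(f"pics/{n}0.png",im[:,:,::-1])
    c=ctrl.calibration(n); print(n,np.round(np.array(c["camera_matrix"]),1).tolist(),np.round(np.array(c["world_from_camera"]),3).tolist(),c.keys())
o=ctrl.get_obs(); print(o,ctrl.tip_extent)
E
```

```text
pics
top [[480.9, 0.0, 258.9], [0.0, 480.9, 197.9], [0.0, 0.0, 1.0]] [[0.022, 0.981, -0.194, 0.304], [-1.0, 0.022, -0.003, -0.021], [0.001, 0.194, 0.981, 1.442], [0.0, 0.0, 0.0, 1.0]] dict_keys(['camera_matrix', 'world_from_camera'])
side [[397.2, 0.0, 257.1], [0.0, 397.2, 196.5], [0.0, 0.0, 1.0]] [[-0.874, 0.357, -0.329, 0.238], [-0.485, -0.65, 0.584, 0.53], [-0.005, 0.67, 0.742, 0.777], [0.0, 0.0, 0.0, 1.0]] dict_keys(['camera_matrix', 'world_from_camera'])
{'time_s': 0.1, 'q': array([ 9.92707498e-01,  1.81478691e-01,  1.60790584e+00,  3.52309761e-05,
        1.35381362e+00, -2.06299655e-01]), 'dq': array([ 1.46054927e-03, -1.55917043e-03, -2.21257341e-03, -4.00042067e-04,
        9.32960855e-05, -5.94293222e-04]), 'joint_efforts': array([ 4.43439376e-04, -4.45878267e+01, -3.52235699e+01, -1.84131463e-04,
        4.29120482e-03,  2.64191851e-05]), 'eef_pos': array([0.20859988, 0.53532481, 0.24946856]), 'eef_rot': array([-3.22716871e-04,  1.84829463e-01,  9.82770281e-01, -7.35222295e-04]), 'wrist_force': array([ 0.27113643, -0.04749119,  0.40162326]), 'torque': array([ 0.05879348, -0.03048346,  0.04722836]), 'grasp_force': 0.0, 'opening': 1.0015977127800333} 0.019
```

View pics/top0.png

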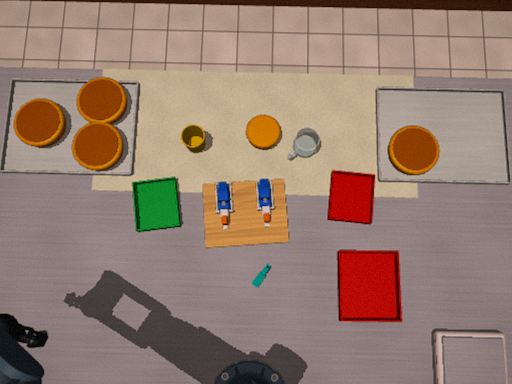

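View pics/side0.png

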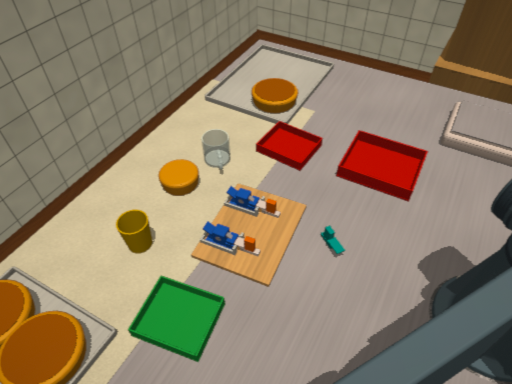

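Top view: the clips are at (223,197) and (264,195), with orange tabs at about (225,220) and (267,217). The green tray is at (157,204). There are two red trays, at (351,197) and (369,286). The one at (351,197) is smaller, so it is the one meant. The turquoise look-alike card at (261,275) lies loose on the bench and I leave it alone. I'll measure and check both in one crop.

```bash
cat > h.py <<'E'
from bench import ctrl
import cv2,numpy as np
def ray(n,u,v,z):
    c=ctrl.calibration(n);K=np.array(c["camera_matrix"]);T=np.array(c["world_from_camera"])
    d=T[:3,:3]@np.array([(u-K[0,2])/K[0,0],-(v-K[1,2])/K[1,1],-1]);o=T[:3,3]
    return (o+d*(z-o[2])/d[2])[:2]
def comps(n,im,lo,hi,z,amin,roi=None):
    h=cv2.cvtColor(im,cv2.COLOR_RGB2HSV); m=cv2.inRange(h,lo,hi)
    if roi: 
        k=np.zeros_like(m);k[roi[1]:roi[3],roi[0]:roi[2]]=255;m&=k
    cs,_=cv2.findContours(m,cv2.RETR_EXTERNAL,cv2.CHAIN_APPROX_NONE)
    for c in cs:
        if cv2.contourArea(c)<amin: continue
        p=c[:,0,:].astype(float); w=np.array([ray(n,u,v,z) for u,v in p]).astype(np.float32)
        r=cv2.minAreaRect(w); print(n,"px",p.mean(0).round(1),"ctr",np.round(r[0],4),"size",np.round(r[1],4),"ang",round(r[2],1))
E
python3 - <<'E'
from h import *
im=ctrl.camera("top"); sd=ctrl.camera("side")
R=(195,170,300,255)
print("wood");comps("top",im,(8,80,80),(22,200,255),.012,1500,R)
print("blue");comps("top",im,(100,120,60),(130,255,255),.05,60,R)
print("orange");comps("top",im,(3,200,150),(13,255,255),.058,20,R)
print("green");comps("top",im,(50,120,40),(80,255,255),.03,500)
print("red");comps("top",im,(0,200,80),(3,255,255),.03,500)
print("side");comps("side",sd,(100,120,60),(130,255,255),.05,60);comps("side",sd,(3,200,150),(13,255,255),.058,20,(190,180,300,260))
a=cv2.resize(im[165:330,195:415],None,fx=3.4,fy=3.4,interpolation=cv2.INTER_CUBIC);cv2.imwrite("pics/c1.png",a[:,:,::-1])
E
```

```text
wood
top px [243.6 211.4] ctr [0.5421 0.0244] size [0.1971 0.2522] ang 5.1
blue
top px [223.2 195.9] ctr [0.584  0.0891] size [0.0829 0.0336] ang 5.2
top px [264.2 194.3] ctr [ 0.5956 -0.0314] size [0.0832 0.033 ] ang 5.3
orange
top px [223.8 219.7] ctr [0.5113 0.0831] size [0.0206 0.0116] ang 2.0
top px [266.3 217. ] ctr [ 0.5214 -0.0403] size [0.0177 0.0145] ang 1.3
green
top px [155.9 204.2] ctr [0.5584 0.2906] size [0.1522 0.1318] ang 8.6
red
top px [379.3 289.5] ctr [ 0.3343 -0.3417] size [0.1995 0.1744] ang 0.7
top px [351.2 196.8] ctr [ 0.5935 -0.2934] size [0.1293 0.1508] ang 85.1
side
side px [220.9 234.9] ctr [0.5802 0.0997] size [0.0825 0.0503] ang 5.6
side px [243.3 198.1] ctr [ 0.5924 -0.0217] size [0.0811 0.0551] ang 8.5
side px [249.1 239.6] ctr [0.5093 0.0856] size [0.0222 0.0112] ang 2.8
```

View pics/c1.png

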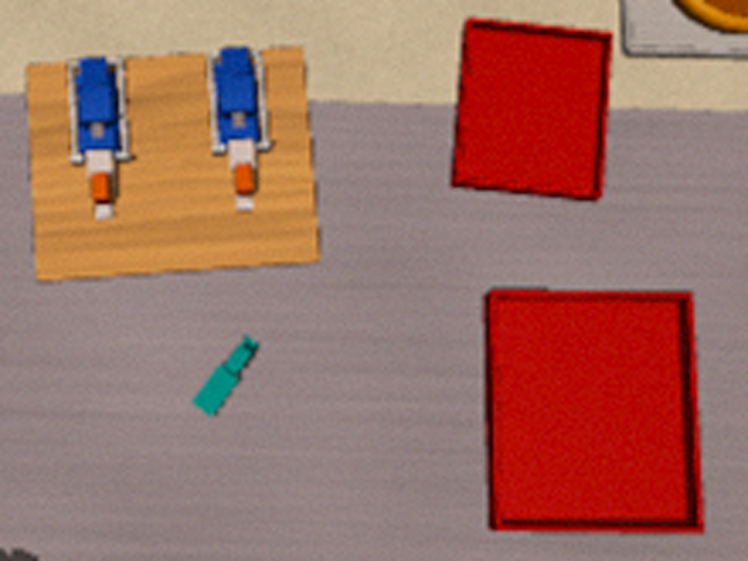

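The crop confirms it: the smaller red tray is the one beside the stand, at crop (530,110). The turquoise piece lies loose off the stand. Stand yaw is about 5.1°, and the clips and cards are where the stand geometry puts them.

```bash
cat > go.py <<'E'
import sys,numpy as np
from scipy.spatial.transform import Rotation as R
from bench import ctrl
# usage: go.py stand_x stand_y world_z  (stand frame: deck centre, yaw 5.1) or 'w' x y z
a=sys.argv[1:]; Y=np.radians(5.1); e=np.array([[np.cos(Y),-np.sin(Y)],[np.sin(Y),np.cos(Y)]])
c=np.array([.5421,.0244])
if a[0]=='w': t=np.array(list(map(float,a[1:4])))
else: v=list(map(float,a)); t=np.r_[c+e@v[:2],v[2]]
o=ctrl.get_obs(); q=o["eef_rot"]; Rt=R.from_quat([q[1],q[2],q[3],q[0]])
# goal: tool z down, tool y along stand +y, tool x along stand -x
G=R.from_matrix(np.column_stack([[-e[0,0],-e[1,0],0],[e[0,1],e[1,1],0],[0,0,-1]]))
print("t",o["time_s"],"xyz cm",(Rt.inv().apply(t-o["eef_pos"])*100).round(2),"dr",((Rt.inv()*G).as_rotvec()/np.radians(6)).round(2),
 "F(stand)",(e.T@o["wrist_force"][:2]).round(2),o["wrist_force"][2].round(2),"open",round(o["opening"],3))
E
python3 go.py -.025 .062 .15
```

```text
t 0.2 xyz cm [-44.63 -31.05  10.  ] dr [-0.01 -0.   -4.4 ] F(stand) [-0.27 -0.55] -0.2 open 0.996
```

Emit:
send_rows(
  dr=[
    [0,0,-0.5],
    [0,0,-1],
    [0,0,-1.5],
    [0,0,-2],
    [0,0,-2.5],
    [0,0,-3.2],
    [0,0,-3.8],
    [0,0,-4.4],
  ],
  xyz=[
    [-4,-3,0],
    [-8.5,-6,0],
    [-13,-9,1],
    [-17.5,-12.5,2],
    [-22,-15.5,3],
    [-26.5,-18.5,4],
    [-31,-21.5,5],
    [-35,-24.5,6],
  ],
  jaw=[100,100,100,100,100,80,80,80],
)

```text
time_s: 1.2
eef_pos: [0.4469, 0.1786, 0.1901]
eef_rot: [0.0, -0.045, 0.999, 0.0]
wrist_force: [0.6, 1.1, -0.5]
opening: 0.801
grasp_force: 0.0
```

```bash
python3 go.py -.027 .062 .12
```

```text
t 1.2 xyz cm [ -5.39 -10.02   7.01] dr [0.   0.01 0.02] F(stand) [0.71 1.07] -0.54 open 0.801
```

Emit:
send_rows(
  dr=[
    [0,0,0],
    [0,0,0],
    [0,0,0],
    [0,0,0],
    [0,0,0],
    [0,0,0],
    [0,0,0],
    [0,0,0],
  ],
  xyz=[
    [-1.8,-3.5,2],
    [-3.6,-7,4],
    [-5,-9.5,6],
    [-5.4,-10,7],
    [-5.4,-10,7],
    [-5.4,-10,7],
    [-5.4,-10,7],
    [-5.4,-10,7],
  ],
  jaw=[55,55,55,55,55,55,55,55],
)

```text
time_s: 2.2
eef_pos: [0.5087, 0.0861, 0.1209]
eef_rot: [0.001, -0.045, 0.999, -0.0]
wrist_force: [0.8, -0.3, -0.8]
opening: 0.552
grasp_force: 0.0
```

```bash
python3 go.py -.027 .062 .042
python3 - <<'E'
from h import *
t=ctrl.camera("top")[150:260,170:320];s=ctrl.camera("side")[150:290,180:320]
a=np.hstack([cv2.resize(t,(400,293)),cv2.resize(s,(293,293))]);cv2.imwrite("pics/c2.png",a[:,:,::-1])
E
```

```text
t 2.2 xyz cm [-0.07 -0.24  7.89] dr [-0.    0.01  0.01] F(stand) [ 0.77 -0.32] -0.79 open 0.552
```

View pics/c2.png

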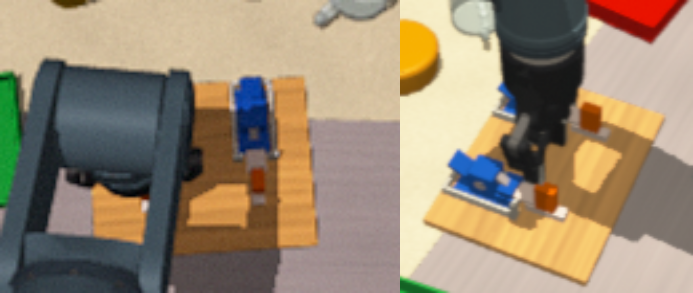

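The gripper hangs over the left card's tab (side crop (545,197)), aligned with the stand. I'm going down.

Emit:
send_rows(
  dr=[
    [0,0,0],
    [0,0,0],
    [0,0,0],
    [0,0,0],
    [0,0,0],
    [0,0,0],
    [0,0,0],
    [0,0,0],
  ],
  xyz=[
    [0,-0.2,2],
    [0,-0.2,4],
    [0,-0.2,5.5],
    [0,-0.2,6.8],
    [0,-0.2,7.5],
    [0,-0.2,7.8],
    [0,-0.2,7.8],
    [0,-0.2,7.8],
  ],
  jaw=[55,55,55,55,55,55,55,55],
)

```text
time_s: 3.3
eef_pos: [0.5092, 0.0835, 0.0428]
eef_rot: [0.0, -0.044, 0.999, -0.0]
wrist_force: [-0.1, 0.7, -0.3]
opening: 0.552
grasp_force: 0.0
```

```bash
python3 go.py -.027 .062 .042;python3 - <<'E'
from h import *
t=ctrl.camera("side")[180:290,180:300]
cv2.imwrite("pics/c3.png",cv2.resize(t,None,fx=4,fy=4)[:,:,::-1])
E
```

```text
t 3.3 xyz cm [-0.05  0.02  0.08] dr [-0.    0.01 -0.  ] F(stand) [-0.02  0.74] -0.31 open 0.552
```

View pics/c3.png

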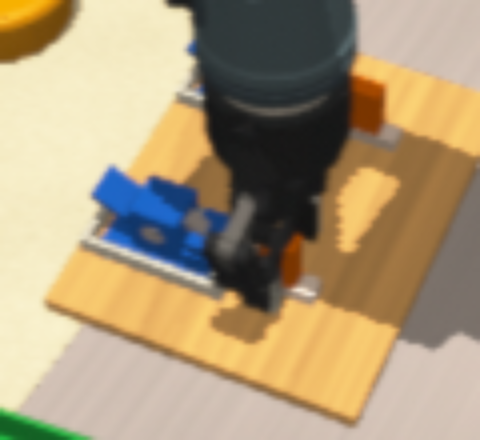

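The fingers straddle the tab, with the near finger at about (265,290) and the orange behind it. Closing.

Emit:
send_rows(
  dr=[
    [0,0,0],
    [0,0,0],
    [0,0,0],
    [0,0,0],
    [0,0,0],
    [0,0,0],
    [0,0,0],
    [0,0,0],
  ],
  xyz=[
    [0,0,0],
    [0,0,0],
    [0,0,0],
    [0,0,0],
    [0,0,0],
    [0,0,0],
    [0,0,0],
    [0,0,0],
  ],
  jaw=[0,0,0,0,0,0,0,0],
)

```text
time_s: 4.35
eef_pos: [0.5089, 0.0837, 0.0425]
eef_rot: [0.0, -0.045, 0.999, 0.0]
wrist_force: [-2.4, 2.6, 5.5]
opening: 0.155
grasp_force: 59.2
```

```bash
python3 go.py -.027 .062 .042
```

```text
t 4.35 xyz cm [-0.08 -0.    0.05] dr [0. 0. 0.] F(stand) [-2.11  2.82] 5.47 open 0.155
```

Emit:
send_rows(
  dr=[
    [0,0,0],
    [0,0,0],
    [0,0,0],
    [0,0,0],
    [0,0,0],
    [0,0,0],
    [0,0,0],
    [0,0,0],
  ],
  xyz=[
    [0.08,0,0],
    [0.16,0,0],
    [0.24,0,0],
    [0.32,0,0],
    [0.4,0,0],
    [0.48,0,0],
    [0.56,0,0],
    [0.64,0,0],
  ],
  jaw=[0,0,0,0,0,0,0,0],
)

```text
time_s: 5.35
eef_pos: [0.506, 0.0828, 0.0431]
eef_rot: [0.004, -0.044, 0.999, -0.0]
wrist_force: [12.7, 3.7, -5.3]
opening: 0.158
grasp_force: 58.4
```

```bash
python3 go.py -.027 .062 .042
```

```text
t 5.35 xyz cm [-0.38  0.07  0.12] dr [-0.01  0.08 -0.01] F(stand) [12.99  2.6 ] -5.35 open 0.158
```

Emit:
send_rows(
  dr=[
    [0,0,0],
    [0,0,0],
    [0,0,0],
    [0,0,0],
    [0,0,0],
    [0,0,0],
    [0,0,0],
    [0,0,0],
  ],
  xyz=[
    [0.06,0,0],
    [0.12,0,0],
    [0.18,0,0],
    [0.24,0,0],
    [0.3,0,0],
    [0.36,0,0],
    [0.42,0,0],
    [0.5,0,0],
  ],
  jaw=[0,0,0,0,0,0,0,0],
)

```text
time_s: 6.35
eef_pos: [0.5016, 0.082, 0.0434]
eef_rot: [0.005, -0.044, 0.999, -0.0]
wrist_force: [11.8, 2.8, -5.7]
opening: 0.158
grasp_force: 58.3
```

```bash
python3 go.py -.027 .062 .042
```

```text
t 6.35 xyz cm [-0.82  0.1   0.15] dr [-0.01  0.09 -0.01] F(stand) [12.01  1.72] -5.74 open 0.158
```

Emit:
send_rows(
  dr=[
    [0,0,0],
    [0,0,0],
    [0,0,0],
    [0,0,0],
    [0,0,0],
    [0,0,0],
    [0,0,0],
    [0,0,0],
  ],
  xyz=[
    [0.06,0,0],
    [0.12,0,0],
    [0.18,0,0],
    [0.24,0,0],
    [0.3,0,0],
    [0.36,0,0],
    [0.42,0,0],
    [0.5,0,0],
  ],
  jaw=[0,0,0,0,0,0,0,0],
)

```text
time_s: 7.35
eef_pos: [0.4959, 0.0815, 0.0431]
eef_rot: [0.004, -0.044, 0.999, -0.0]
wrist_force: [11.4, 2.0, -6.2]
opening: 0.157
grasp_force: 58.3
```

Emit:
send_rows(
  dr=[
    [0,0,0],
    [0,0,0],
    [0,0,0],
    [0,0,0],
    [0,0,0],
    [0,0,0],
    [0,0,0],
    [0,0,0],
  ],
  xyz=[
    [0.15,0,0],
    [0.3,0,0],
    [0.5,0,0],
    [0.75,0,0],
    [1,0,0],
    [1.25,0,0],
    [1.5,0,0],
    [1.5,0,0],
  ],
  jaw=[0,0,0,0,0,0,0,0],
)

```text
time_s: 8.35
eef_pos: [0.4774, 0.0806, 0.0425]
eef_rot: [-0.0, -0.045, 0.999, -0.0]
wrist_force: [-0.1, 0.2, 5.8]
opening: 0.157
grasp_force: 60.0
```

```bash
python3 go.py -.027 .062 .042
```

```text
t 8.35 xyz cm [-3.24  0.02  0.05] dr [-0. -0.  0.] F(stand) [-0.09  0.22] 5.76 open 0.157
```

The first clip held at about 12 N, against a bias near 0 once free, so it is strong and goes in the green tray. Release the card and move to that clip.

Emit:
send_rows(
  dr=[
    [0,0,0],
    [0,0,0],
    [0,0,0],
    [0,0,0],
    [0,0,0],
    [0,0,0],
    [0,0,0],
    [0,0,0],
  ],
  xyz=[
    [0,0,0],
    [0,0,0],
    [0,0,0],
    [0,0,-1],
    [0,0,-3],
    [0,0,-5],
    [-2,0,-6],
    [-5,0,-6],
  ],
  jaw=[60,60,60,60,60,60,60,60],
)

```text
time_s: 9.35
eef_pos: [0.5284, 0.0853, 0.1042]
eef_rot: [0.001, -0.045, 0.999, -0.0]
wrist_force: [0.2, 0.4, 0.9]
opening: 0.599
grasp_force: 0.0
```

```bash
python3 go.py .047 .062 .05
```

```text
t 9.35 xyz cm [-5.51  0.02  5.43] dr [-0.    0.02  0.  ] F(stand) [0.28 0.39] 0.91 open 0.599
```

Emit:
send_rows(
  dr=[
    [0,0,0],
    [0,0,0],
    [0,0,0],
    [0,0,0],
    [0,0,0],
    [0,0,0],
    [0,0,0],
    [0,0,0],
  ],
  xyz=[
    [-3,0,0],
    [-5.5,0,0],
    [-5.5,0,0.5],
    [-5.5,0,1.5],
    [-5.5,0,3],
    [-5.5,0,4.5],
    [-5.5,0,5.3],
    [-5.5,0,5.3],
  ],
  jaw=[60,60,60,60,60,60,60,60],
)

```text
time_s: 10.35
eef_pos: [0.5813, 0.09, 0.0482]
eef_rot: [-0.001, -0.044, 0.999, 0.0]
wrist_force: [0.2, -0.7, 0.4]
opening: 0.599
grasp_force: 0.0
```

```bash
python3 go.py .047 .062 .05
```

```text
t 10.35 xyz cm [-0.21  0.01 -0.18] dr [ 0.   -0.02 -0.  ] F(stand) [ 0.14 -0.7 ] 0.42 open 0.599
```

Emit:
send_rows(
  dr=[
    [0,0,0],
    [0,0,0],
    [0,0,0],
    [0,0,0],
    [0,0,0],
    [0,0,0],
    [0,0,0],
    [0,0,0],
  ],
  xyz=[
    [0,0,0],
    [0,0,0],
    [0,0,0],
    [0,0,0],
    [0,0,0],
    [0,0,0],
    [0,0,0],
    [0,0,0],
  ],
  jaw=[0,0,0,0,0,0,0,0],
)

```text
time_s: 11.35
eef_pos: [0.5827, 0.0905, 0.05]
eef_rot: [0.001, -0.045, 0.999, 0.0]
wrist_force: [0.3, 5.6, 6.5]
opening: 0.341
grasp_force: 60.4
```

```bash
python3 go.py w .5584 .2906 .15
python3 - <<'E'
from h import *
t=ctrl.camera("side")[160:300,160:320]
cv2.imwrite("pics/c4.png",cv2.resize(t,None,fx=4,fy=4)[:,:,::-1])
E
```

```text
t 11.35 xyz cm [ 0.62 20.15 -9.99] dr [0.   0.01 0.  ] F(stand) [0.85 5.57] 6.51 open 0.341
```

View pics/c4.png

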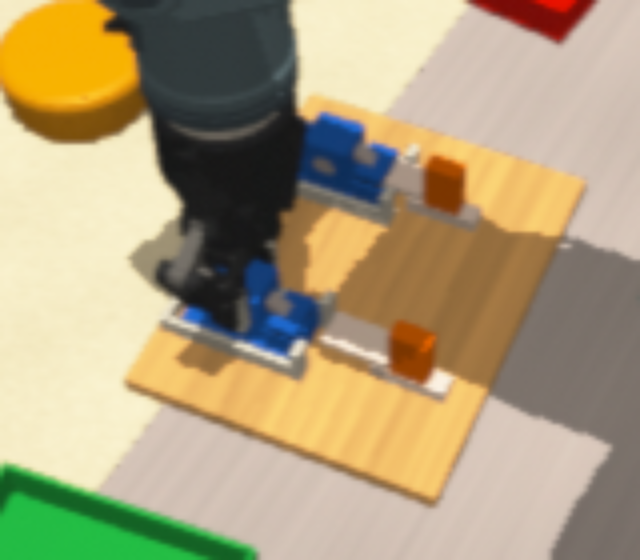

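The left card (410,355) stands free on the deck and the clip's housing is gripped (opening 29 mm). Lift it to the green tray.

Emit:
send_rows(
  dr=[
    [0,0,0],
    [0,0,0],
    [0,0,0],
    [0,0,0],
    [0,0,0],
    [0,0,0],
    [0,0,0],
    [0,0,0],
  ],
  xyz=[
    [0,0,-0.5],
    [0,0,-1.5],
    [0,0,-3],
    [0,0,-5],
    [0,0,-7],
    [0.2,2,-8],
    [0.3,5,-8],
    [0.4,9,-8],
  ],
  jaw=[0,0,0,0,0,0,0,0],
)

```text
time_s: 12.4
eef_pos: [0.5697, 0.1806, 0.13]
eef_rot: [0.0, -0.044, 0.999, 0.0]
wrist_force: [-0.1, 0.9, -0.9]
opening: 0.344
grasp_force: 60.6
```

```bash
python3 go.py w .5584 .2906 .045
```

```text
t 12.4 xyz cm [ 0.17 11.05  8.5 ] dr [ 0.    0.   -0.01] F(stand) [-0.02  0.92] -0.93 open 0.344
```

Emit:
send_rows(
  dr=[
    [0,0,0],
    [0,0,0],
    [0,0,0],
    [0,0,0],
    [0,0,0],
    [0,0,0],
    [0,0,0],
    [0,0,0],
  ],
  xyz=[
    [0,4,0],
    [0,8,0],
    [0,11,1],
    [0,11,3],
    [0,11,5],
    [0,11,7],
    [0,11,8.2],
    [0,11,8.5],
  ],
  jaw=[0,0,0,0,0,0,0,0],
)

```text
time_s: 13.4
eef_pos: [0.5599, 0.2881, 0.0429]
eef_rot: [-0.001, -0.044, 0.999, -0.0]
wrist_force: [0.3, 0.7, -0.7]
opening: 0.34
grasp_force: 60.6
```

Emit:
send_rows(
  dr=[
    [0,0,0],
    [0,0,0],
    [0,0,0],
    [0,0,0],
    [0,0,0],
    [0,0,0],
    [0,0,0],
    [0,0,0],
  ],
  xyz=[
    [0,0,0],
    [0,0,0.1],
    [0,0,0.1],
    [0,0,0.1],
    [0,0,0],
    [0,0,-2],
    [0,0,-5],
    [0,0,-8.5],
  ],
  jaw=[0,0,60,60,60,60,60,60],
)

```text
time_s: 14.4
eef_pos: [0.5603, 0.2889, 0.1312]
eef_rot: [0.0, -0.044, 0.999, 0.0]
wrist_force: [0.2, -0.7, -0.6]
opening: 0.599
grasp_force: 0.0
```

```bash
python3 go.py -.027 -.062 .12
```

```text
t 14.4 xyz cm [  6.87 -32.39   1.12] dr [ 0.  0. -0.] F(stand) [ 0.09 -0.7 ] -0.55 open 0.599
```

Emit:
send_rows(
  dr=[
    [0,0,0],
    [0,0,0],
    [0,0,0],
    [0,0,0],
    [0,0,0],
    [0,0,0],
    [0,0,0],
    [0,0,0],
  ],
  xyz=[
    [0.8,-4,0],
    [1.7,-8,0],
    [2.5,-12.5,0],
    [3.5,-17,0],
    [4.5,-21.5,0],
    [5.5,-26,0],
    [6.4,-30,0],
    [6.9,-32.4,0.5],
  ],
  jaw=[55,55,55,55,55,55,55,55],
)

```text
time_s: 15.4
eef_pos: [0.5211, -0.0421, 0.1263]
eef_rot: [0.001, -0.044, 0.999, -0.001]
wrist_force: [0.4, 0.3, -0.4]
opening: 0.55
grasp_force: 0.0
```

```bash
python3 go.py -.027 -.062 .042;  python3 - <<'E'
from h import *
t=ctrl.camera("side")[150:380,120:320]
cv2.imwrite("pics/c5.png",cv2.resize(t,None,fx=2.5,fy=2.5)[:,:,::-1])
E
```

```text
t 15.4 xyz cm [0.04 0.25 8.43] dr [-0.01  0.03 -0.01] F(stand) [0.45 0.27] -0.44 open 0.55
```

View pics/c5.png

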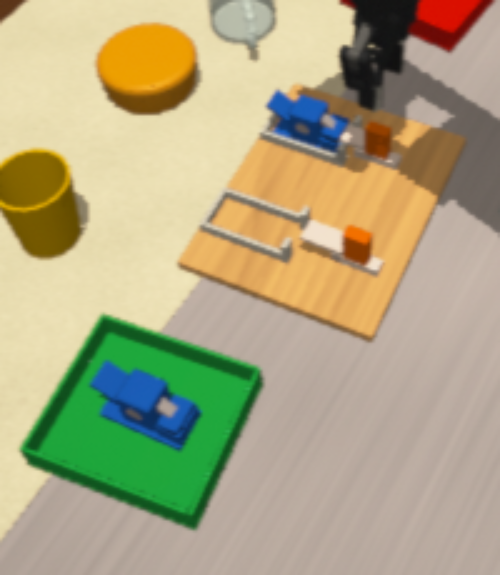

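The first clip lies in the green tray (crop (150,405)) and the left card stands on the deck. Going down on the right card.

Emit:
send_rows(
  dr=[
    [0,0,0],
    [0,0,0],
    [0,0,0],
    [0,0,0],
    [0,0,0],
    [0,0,0],
    [0,0,0],
    [0,0,0],
  ],
  xyz=[
    [0,0,2],
    [0,0,4],
    [0,0,6],
    [0,0,7.3],
    [0,0,8.1],
    [0,0,8.3],
    [0,0,8.3],
    [0,0,8.3],
  ],
  jaw=[55,55,55,55,55,55,55,55],
)

```text
time_s: 16.45
eef_pos: [0.5209, -0.04, 0.0419]
eef_rot: [0.0, -0.044, 0.999, -0.0]
wrist_force: [0.4, -0.6, -0.0]
opening: 0.551
grasp_force: 0.0
```

```bash
python3 go.py -.027 -.062 .042
```

```text
t 16.45 xyz cm [ 0.01  0.03 -0.01] dr [-0.    0.01 -0.  ] F(stand) [ 0.33 -0.6 ] -0.03 open 0.551
```

Emit:
send_rows(
  dr=[
    [0,0,0],
    [0,0,0],
    [0,0,0],
    [0,0,0],
    [0,0,0],
    [0,0,0],
    [0,0,0],
    [0,0,0],
  ],
  xyz=[
    [0,0,0],
    [0,0,0],
    [0,0,0],
    [0,0,0],
    [0,0,0],
    [0,0,0],
    [0,0,0],
    [0,0,0],
  ],
  jaw=[0,0,0,0,0,0,0,0],
)

```text
time_s: 17.45
eef_pos: [0.5207, -0.04, 0.0416]
eef_rot: [0.0, -0.044, 0.999, -0.0]
wrist_force: [-1.0, 1.1, 5.2]
opening: 0.156
grasp_force: 58.7
```

Emit:
send_rows(
  dr=[
    [0,0,0],
    [0,0,0],
    [0,0,0],
    [0,0,0],
    [0,0,0],
    [0,0,0],
    [0,0,0],
    [0,0,0],
  ],
  xyz=[
    [0.08,0,0],
    [0.16,0,0],
    [0.24,0,0],
    [0.32,0,0],
    [0.4,0,0],
    [0.48,0,0],
    [0.56,0,0],
    [0.64,0,0],
  ],
  jaw=[0,0,0,0,0,0,0,0],
)

```text
time_s: 18.45
eef_pos: [0.5178, -0.0407, 0.0422]
eef_rot: [0.004, -0.044, 0.999, -0.001]
wrist_force: [14.9, 4.0, -7.1]
opening: 0.159
grasp_force: 58.3
```

Emit:
send_rows(
  dr=[
    [0,0,0],
    [0,0,0],
    [0,0,0],
    [0,0,0],
    [0,0,0],
    [0,0,0],
    [0,0,0],
    [0,0,0],
  ],
  xyz=[
    [0.06,0,0],
    [0.12,0,0],
    [0.18,0,0],
    [0.24,0,0],
    [0.3,0,0],
    [0.36,0,0],
    [0.42,0,0],
    [0.5,0,0],
  ],
  jaw=[0,0,0,0,0,0,0,0],
)

```text
time_s: 19.45
eef_pos: [0.5131, -0.0414, 0.0424]
eef_rot: [0.005, -0.044, 0.999, -0.001]
wrist_force: [14.9, 2.0, -5.8]
opening: 0.155
grasp_force: 58.3
```

```bash
python3 go.py -.027 -.062 .042
```

```text
t 19.45 xyz cm [-0.78  0.09  0.04] dr [-0.02  0.09 -0.01] F(stand) [14.99  0.63] -5.8 open 0.155
```

15 N and steady, so the second clip is strong too and also goes in green. Finish the pull.

Emit:
send_rows(
  dr=[
    [0,0,0],
    [0,0,0],
    [0,0,0],
    [0,0,0],
    [0,0,0],
    [0,0,0],
    [0,0,0],
    [0,0,0],
  ],
  xyz=[
    [0.06,0,0],
    [0.12,0,0],
    [0.18,0,0],
    [0.24,0,0],
    [0.3,0,0],
    [0.36,0,0],
    [0.42,0,0],
    [0.5,0,0],
  ],
  jaw=[0,0,0,0,0,0,0,0],
)

```text
time_s: 20.45
eef_pos: [0.5074, -0.0418, 0.042]
eef_rot: [0.004, -0.044, 0.999, -0.001]
wrist_force: [12.6, 1.5, -5.2]
opening: 0.156
grasp_force: 58.3
```

Emit:
send_rows(
  dr=[
    [0,0,0],
    [0,0,0],
    [0,0,0],
    [0,0,0],
    [0,0,0],
    [0,0,0],
    [0,0,0],
    [0,0,0],
  ],
  xyz=[
    [0.15,0,0],
    [0.3,0,0],
    [0.5,0,0],
    [0.75,0,0],
    [1,0,0],
    [1.25,0,0],
    [1.5,0,0],
    [1.5,0,0],
  ],
  jaw=[0,0,0,0,0,0,0,0],
)

```text
time_s: 21.45
eef_pos: [0.4892, -0.0429, 0.0416]
eef_rot: [0.0, -0.044, 0.999, -0.0]
wrist_force: [2.1, -0.1, 6.9]
opening: 0.158
grasp_force: 60.1
```

Emit:
send_rows(
  dr=[
    [0,0,0],
    [0,0,0],
    [0,0,0],
    [0,0,0],
    [0,0,0],
    [0,0,0],
    [0,0,0],
    [0,0,0],
  ],
  xyz=[
    [0,0,0],
    [0,0,0],
    [0,0,0],
    [0,0,-1],
    [0,0,-3],
    [0,0,-5],
    [0,0,-7],
    [0,0,-8.5],
  ],
  jaw=[55,55,55,55,55,55,55,55],
)

```text
time_s: 22.45
eef_pos: [0.4895, -0.0428, 0.1278]
eef_rot: [0.001, -0.044, 0.999, -0.0]
wrist_force: [0.4, 0.3, -0.1]
opening: 0.547
grasp_force: 0.0
```

```bash
python3 go.py w .5603 .2889 .12
```

```text
t 22.45 xyz cm [-10.    32.41   0.77] dr [-0.01  0.01 -0.  ] F(stand) [0.4  0.24] -0.15 open 0.547
```

Now shift the first clip sideways in the green tray to make room for the second.

Emit:
send_rows(
  dr=[
    [0,0,0],
    [0,0,0],
    [0,0,0],
    [0,0,0],
    [0,0,0],
    [0,0,0],
    [0,0,0],
    [0,0,0],
  ],
  xyz=[
    [-1.2,4,0],
    [-2.5,8,0],
    [-4,12.5,0],
    [-5.4,17,0],
    [-6.8,21.5,0],
    [-8.2,26,0],
    [-9.4,30,0],
    [-10,32.4,0],
  ],
  jaw=[55,55,55,55,55,55,55,55],
)

```text
time_s: 23.45
eef_pos: [0.5599, 0.2909, 0.1265]
eef_rot: [-0.0, -0.045, 0.999, 0.0]
wrist_force: [0.1, -0.8, 0.4]
opening: 0.554
grasp_force: 0.0
```

```bash
python3 go.py w .5603 .2889 .044
```

```text
t 23.45 xyz cm [-0.02 -0.21  8.25] dr [0.   0.   0.01] F(stand) [ 0.01 -0.76] 0.45 open 0.554
```

Emit:
send_rows(
  dr=[
    [0,0,0],
    [0,0,0],
    [0,0,0],
    [0,0,0],
    [0,0,0],
    [0,0,0],
    [0,0,0],
    [0,0,0],
  ],
  xyz=[
    [0,0,2],
    [0,0,4],
    [0,0,6],
    [0,0,7.5],
    [0,0,8.2],
    [0,0,8.2],
    [0,0,8.2],
    [0,0,8.2],
  ],
  jaw=[55,55,55,55,55,55,0,0],
)

```text
time_s: 24.45
eef_pos: [0.5607, 0.2891, 0.0453]
eef_rot: [0.001, -0.045, 0.999, 0.0]
wrist_force: [1.3, 0.8, 3.4]
opening: 0.34
grasp_force: 61.1
```

Emit:
send_rows(
  dr=[
    [0,0,0],
    [0,0,0],
    [0,0,0],
    [0,0,0],
    [0,0,0],
    [0,0,0],
    [0,0,0],
    [0,0,0],
  ],
  xyz=[
    [0,0,0],
    [0,0,0],
    [0,0,-0.6],
    [0,0.8,-0.8],
    [0,1.6,-0.8],
    [0,2.5,-0.6],
    [0,2.5,0],
    [0,2.5,0],
  ],
  jaw=[0,0,0,0,0,0,0,0],
)

```text
time_s: 25.45
eef_pos: [0.558, 0.3149, 0.0453]
eef_rot: [0.0, -0.045, 0.999, 0.001]
wrist_force: [-3.0, 2.5, 8.1]
opening: 0.337
grasp_force: 61.8
```

Emit:
send_rows(
  dr=[
    [0,0,0],
    [0,0,0],
    [0,0,0],
    [0,0,0],
    [0,0,0],
    [0,0,0],
    [0,0,0],
    [0,0,0],
  ],
  xyz=[
    [0,0,0],
    [0,0,0],
    [0,0,0],
    [0,0,-1],
    [0,0,-3],
    [0,0,-5],
    [0,0,-7],
    [0,0,-8.5],
  ],
  jaw=[46,46,46,46,46,55,60,60],
)

```text
time_s: 26.45
eef_pos: [0.5584, 0.314, 0.1317]
eef_rot: [0.001, -0.045, 0.999, 0.0]
wrist_force: [0.0, 0.6, 0.2]
opening: 0.597
grasp_force: 0.0
```

```bash
python3 go.py .047 -.062 .12
```

```text
t 26.45 xyz cm [ -0.5  -34.91   1.15] dr [0.   0.02 0.  ] F(stand) [0.06 0.62] 0.15 open 0.597
```

Emit:
send_rows(
  dr=[
    [0,0,0],
    [0,0,0],
    [0,0,0],
    [0,0,0],
    [0,0,0],
    [0,0,0],
    [0,0,0],
    [0,0,0],
  ],
  xyz=[
    [0,-4,0],
    [0,-9,0],
    [0,-14,0],
    [-0.2,-19,0],
    [-0.3,-24,0],
    [-0.4,-29,0],
    [-0.5,-33,0],
    [-0.5,-34.9,0],
  ],
  jaw=[60,60,60,60,60,60,60,60],
)

```text
time_s: 27.45
eef_pos: [0.594, -0.0355, 0.1299]
eef_rot: [0.0, -0.043, 0.999, -0.0]
wrist_force: [-0.3, -0.3, 0.7]
opening: 0.598
grasp_force: 0.0
```

```bash
python3 go.py .047 -.062 .05
```

```text
t 27.45 xyz cm [-0.06  0.23  7.99] dr [-0.    0.01 -0.02] F(stand) [-0.3  -0.31] 0.75 open 0.598
```

Emit:
send_rows(
  dr=[
    [0,0,0],
    [0,0,0],
    [0,0,0],
    [0,0,0],
    [0,0,0],
    [0,0,0],
    [0,0,0],
    [0,0,0],
  ],
  xyz=[
    [0,0,1],
    [0,0,3],
    [0,0,5],
    [0,0,6.8],
    [0,0,7.7],
    [0,0,8],
    [0,0,8],
    [0,0,8],
  ],
  jaw=[60,60,60,60,60,60,60,60],
)

```text
time_s: 28.45
eef_pos: [0.5944, -0.0336, 0.0501]
eef_rot: [0.001, -0.044, 0.999, -0.0]
wrist_force: [-0.1, -0.1, -0.3]
opening: 0.597
grasp_force: 0.0
```

Emit:
send_rows(
  dr=[
    [0,0,0],
    [0,0,0],
    [0,0,0],
    [0,0,0],
    [0,0,0],
    [0,0,0],
    [0,0,0],
    [0,0,0],
  ],
  xyz=[
    [0,0,0],
    [0,0,0],
    [0,0,0],
    [0,0,0],
    [0,0,0],
    [0,0,0],
    [0,0,0],
    [0,0,0],
  ],
  jaw=[0,0,0,0,0,0,0,0],
)

```text
time_s: 29.45
eef_pos: [0.5942, -0.033, 0.0501]
eef_rot: [0.001, -0.045, 0.999, 0.0]
wrist_force: [-1.7, 3.8, 4.7]
opening: 0.341
grasp_force: 59.9
```

```bash
python3 go.py .047 -.062 .05;  python3 - <<'E'
from h import *
t=ctrl.camera("side")[150:380,120:320]
cv2.imwrite("pics/c6.png",cv2.resize(t,None,fx=2.5,fy=2.5)[:,:,::-1])
im=ctrl.camera("top");comps("top",im,(100,120,60),(130,255,255),.042,60,(130,170,190,240));comps("top",im,(50,120,40),(80,255,255),.03,500)
E
```

```text
t 29.45 xyz cm [-0.02 -0.02  0.01] dr [0.   0.01 0.  ] F(stand) [-1.38  3.93] 4.65 open 0.341
top px [149.5 202.9] ctr [0.5588 0.3067] size [0.0851 0.0384] ang 3.9
top px [155.9 204.2] ctr [0.5585 0.2904] size [0.1522 0.1321] ang 8.5
```

View pics/c6.png

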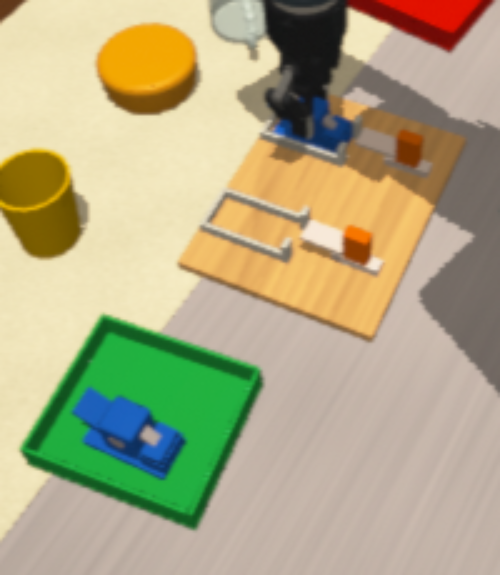

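Both cards stand free on the deck (crop (410,150) and (357,245)). The first clip is shifted to (125,430), leaving room. Lift the second clip and carry it to the free side of the green tray.

Emit:
send_rows(
  dr=[
    [0,0,0],
    [0,0,0],
    [0,0,0],
    [0,0,0],
    [0,0,0],
    [0,0,0],
    [0,0,0],
    [0,0,0],
  ],
  xyz=[
    [0,0,-0.5],
    [0,0,-1.5],
    [0,0,-3],
    [0,0,-5],
    [0,0,-7],
    [0.2,2,-8.5],
    [0.3,5,-8.5],
    [0.4,9,-8.5],
  ],
  jaw=[0,0,0,0,0,0,0,0],
)

```text
time_s: 30.55
eef_pos: [0.5815, 0.0572, 0.1354]
eef_rot: [0.0, -0.044, 0.999, -0.0]
wrist_force: [0.8, 0.7, 0.1]
opening: 0.34
grasp_force: 59.9
```

```bash
python3 go.py w .562 .265 .135
```

```text
t 30.55 xyz cm [ 0.12 20.87  0.04] dr [-0.    0.01 -0.01] F(stand) [0.82 0.64] 0.05 open 0.34
```

Emit:
send_rows(
  dr=[
    [0,0,0],
    [0,0,0],
    [0,0,0],
    [0,0,0],
    [0,0,0],
    [0,0,0],
    [0,0,0],
    [0,0,0],
  ],
  xyz=[
    [0,4,0],
    [0,8.5,0],
    [0,13,0],
    [0,17,0],
    [0,20,0],
    [0,20.8,0],
    [0,20.8,0],
    [0,20.8,0],
  ],
  jaw=[0,0,0,0,0,0,0,0],
)

```text
time_s: 31.55
eef_pos: [0.5633, 0.2622, 0.1344]
eef_rot: [-0.0, -0.044, 0.999, -0.0]
wrist_force: [-0.3, 0.4, -0.9]
opening: 0.342
grasp_force: 59.9
```

```bash
python3 go.py w .562 .265 .045
```

```text
t 31.55 xyz cm [0.1  0.29 8.94] dr [-0.   -0.   -0.01] F(stand) [-0.22  0.43] -0.9 open 0.342
```

Emit:
send_rows(
  dr=[
    [0,0,0],
    [0,0,0],
    [0,0,0],
    [0,0,0],
    [0,0,0],
    [0,0,0],
    [0,0,0],
    [0,0,0],
  ],
  xyz=[
    [0,0.2,1.5],
    [0,0.2,3.5],
    [0,0.2,5.5],
    [0,0.2,7.2],
    [0,0.2,8.4],
    [0,0.2,8.9],
    [0,0.2,8.9],
    [0,0.2,8.9],
  ],
  jaw=[0,0,0,0,0,0,0,0],
)

```text
time_s: 32.55
eef_pos: [0.5637, 0.2653, 0.0461]
eef_rot: [0.001, -0.045, 0.999, 0.0]
wrist_force: [0.8, 0.6, -0.2]
opening: 0.339
grasp_force: 59.9
```

Emit:
send_rows(
  dr=[
    [0,0,0],
    [0,0,0],
    [0,0,0],
    [0,0,0],
    [0,0,0],
    [0,0,0],
    [0,0,0],
    [0,0,0],
  ],
  xyz=[
    [0,0,0],
    [0,0,0],
    [0,0,0],
    [0,0,-1],
    [0,0,-3],
    [0,0,-6],
    [0,0,-10],
    [0,0,-14],
  ],
  jaw=[46,46,46,46,46,46,46,46],
)

```text
time_s: 33.55
eef_pos: [0.5633, 0.2651, 0.1883]
eef_rot: [0.001, -0.044, 0.999, 0.0]
wrist_force: [0.6, -0.5, 0.7]
opening: 0.461
grasp_force: 0.0
```

Emit:
send_rows(
  dr=[
    [0,0,0],
    [0,0,0],
    [0,0,0],
    [0,0,0],
    [0,0,0],
    [0,0,0],
    [0,0,0],
    [0,0,0],
  ],
  xyz=[
    [3,0,0],
    [7,0,0],
    [11,0,0],
    [14,0,0],
    [16,0,0],
    [16,0,0],
    [16,0,0],
    [16,0,0],
  ],
  jaw=[46,46,46,46,46,46,46,46],
)

```text
time_s: 34.55
eef_pos: [0.4047, 0.2509, 0.1857]
eef_rot: [0.0, -0.044, 0.999, 0.0]
wrist_force: [0.4, -0.8, -0.5]
opening: 0.459
grasp_force: 0.0
```

Run:
```python
from h import *
t=ctrl.camera("side")[110:380,110:320]
cv2.imwrite("pics/c7.png",cv2.resize(t,None,fx=2.2,fy=2.2)[:,:,::-1])
```

```text
(no output)
```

View pics/c7.png

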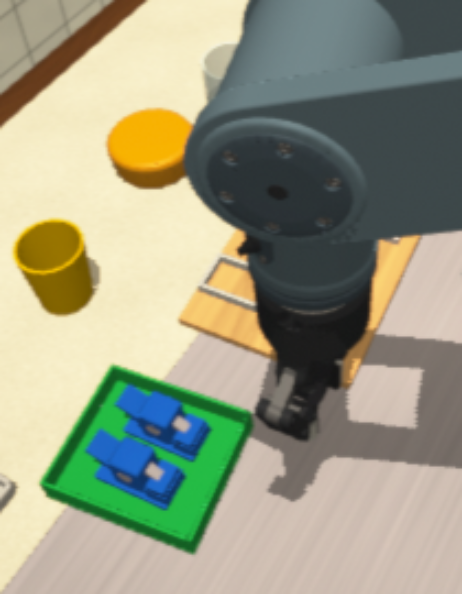

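Both clips lie flat in the green tray (crop (160,420) and (135,468)), and the arm is clear. Handing in.

```bash
python3 -c "
from bench import ctrl
print(ctrl.hand_in())"
```

```text
the job is handed in; nothing more can be done
None
```

I pulled both cards free: the clips held at about 12 N and 13–15 N, so both count as good and lie in the green tray, with the cards standing on the stand; the job is handed in at about 35 s (no verdict was shown).

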